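# Sort three glazed pots into their own packing trays

### The arm

A 7-joint arm with a two-finger parallel gripper is mounted at the origin on the work surface. World frame = base frame: x ahead of the robot, y to its left, z up, the work surface at z = 0. Lengths are in m, angles in rad, forces in N, time in s.
With the tool pointing down it reaches from about 0.4 to 0.85 m from the base axis. Payload 4.5 kg.
Tool frame: the origin (TCP) lies between the finger pads; the fingertips stand 8 mm ahead of it and the grasp point (between the pads) lies 11 mm behind it; z points along the fingers, y is the direction in which the jaws open and shut (so a half turn about z gives the same grasp; the last joint's range is limited). The gripper opens to 88 mm and grips with 3 to 60 N. Pads are 18 mm wide; open, the fingers measure 123 mm over their backs; the gripper's body (75 mm by 187 mm) begins 45 mm behind the grasp point.
Start: joints at [-1.261, 0.689, -0.195, 1.565, 0.157, 0.902, -0.215], TCP at [0.17, 0.601, 0.247] pointing down, gripper open.
Joint ranges: [-3.01, 3.01], [-0.46, 2.08], [-1.47, 1.51], [0.13, 2.56], [-1, 4.14], [0.04, 2.09], [-2.66, 2.66]. Speed limits (rad/s): [2.57, 2.57, 3.14, 3.14, 3.14, 3.14, 3.14].

### API

Orientations are given as [roll, pitch, yaw] about the fixed x, y, z axes, in that order (R = Rz(yaw) Ry(pitch) Rx(roll)).
In Python, from plant import bot gives the robot as it stands.
- The arm moves only by the tool apply_moves, never from a script. Its argument "targets" is a list of rows, each an object with "jaw": the finger opening in m, from 0 to 0.0881; "translation": the shift along the tool's x, y, z in m, a list of three; "spin": the turn about the tool's z in rad. A call has 1 to 10 rows; each row is the pose to reach, as a shift and turn from the pose measured when the call began, along the tool's axes at that moment; what a row does not reach only later rows make up. A row lasts 1/10 s, in which the tool goes at most 50 mm and 8.59 degrees, less where a joint would pass 70% of its speed; a pose out of reach is approached as far as the arm can. A call with a gripper value outside its range is refused whole. The fingers move at their own pace and stop on an object; "force" is the grip in N (left out, the last holds). Time passes only in rows, so rows that repeat a pose let the fingers close. It gives the time, the measured TCP pose, the force and the opening at its end, in the units of the state.
- bot.sense(): the state, without advancing time (a new reading comes with each control period).
- bot.get_image(name): name is "scene" or "side" or "wrist"; returns (picture, depth): 420x560x3 uint8, red, green, blue; 420x560 float32, m along the optical axis (not along the pixel's ray), 0 where there is no reading.
- bot.calibration(name): a dict with "fx", "fy", "cx", "cy" (pixels), "T" (4x4, takes a point from camera to world coordinates); the wrist camera has in their place "T_tool_cam" (4x4, takes a point from camera to tool coordinates, whose origin is the TCP and whose axes are the flange's). Camera axes: x right, y down, z forward; pixel columns grow to the right and rows downward; lengths in m; the calibration is good to about 2 mm. A picture is of the moment at which its call begins: read the wrist's pose just before it. calibration takes no time and is no camera call.
- bot.hand_in(): hands the job in, once; it reports no verdict.
The state is a dict: "clock": time; "joint_pos": joint angles; "joint_vel": joint speeds; "joint_torque": joint torques, N m; "eef_pos": TCP position; "tcp_rot": TCP orientation; "force": force on the tool from outside, world axes, zero at the start; "moment": the same for the moment, N m; "gripper_width": opening from 0.0 (shut) to 1.0 (fully open).
Only numpy, scipy, OpenCV 4.12 (cv2) and the standard library are available. Lean on these libraries where they do the work, as an engineer would, in place of code of your own. Each camera call takes 0.05 s, during which the arm holds its last target.

### The job

The three glazed pots are each standing in the wrong packing tray. Using the empty cork mat as the spare place to stand one pot on meanwhile, move them so that every pot ends upright in the middle of the tray of its own colour. They are fragile: set them down without dropping them or tipping them over, and leave the tape roll, the squeeze bottle and the grey pot where they are.

Things in the scene. Friction and masses are not known exactly. Their poses are not given: they have to be found in the camera images.
- blue_cup: blue glazed open cup, loose, about 0.2 kg: plain upright cylinder 58 mm in diameter and 90 mm high, hollow (wall 5 mm), with a pale foot 8 mm high. Origin: centre of its underside; z up along its axis.
- green_vase: green glazed bud vase, loose, about 0.25 kg, 100 mm high: round belly 64 mm in diameter between 22 and 36 mm above its underside, shoulder up to 58 mm, then a straight solid neck 28 mm in diameter from 58 to 100 mm; pale foot 54 mm in diameter. Origin: centre of its underside; z up along its axis.
- yellow_jar: yellow glazed jar, loose, about 0.3 kg: plain upright cylinder 62 mm in diameter from 8 to 72 mm above its underside, on a pale foot 58 mm in diameter, with a low lid that cannot come off and a knob 20 mm in diameter; 90 mm high with the knob. Origin: centre of its underside; z up along its axis.
- blue_tray: blue packing tray, fixed to the bench: open square cardboard tray 108 mm outside, 100 mm inside, walls 4 mm thick and 20 mm high, its floor blue and 4 mm thick, with a flat blue card 80 x 28 mm lying just outside its front wall (its -x side). Origin: centre of its underside, on the bench; z up, x and y across its walls. One pot stands in it at the start.
- green_tray: green packing tray, fixed to the bench: open square cardboard tray 108 mm outside, 100 mm inside, walls 4 mm thick and 20 mm high, its floor green and 4 mm thick, with a flat green card 80 x 28 mm lying just outside its front wall (its -x side). Origin: centre of its underside, on the bench; z up, x and y across its walls. One pot stands in it at the start.
- yellow_tray: yellow packing tray, fixed to the bench: open square cardboard tray 108 mm outside, 100 mm inside, walls 4 mm thick and 20 mm high, its floor yellow and 4 mm thick, with a flat yellow card 80 x 28 mm lying just outside its front wall (its -x side). Origin: centre of its underside, on the bench; z up, x and y across its walls. One pot stands in it at the start.
- cork_mat: round brown cork mat, 140 mm in diameter, 4 mm thick, fixed to the bench, empty at the start: the spare place. Origin: centre of its underside, on the bench; z up.
- tape_roll: bystander, loose: roll of brown tape lying flat, 100 mm in diameter, 48 mm high. Origin: centre of its underside; z up.
- squeeze_bottle: bystander, loose: white plastic bottle with a black cap, 44 mm in diameter, 95 mm high, standing. Origin: centre of its underside; z up.
- grey_pot: bystander, loose: grey plastic pot with a red lid, 68 mm in diameter, 68 mm high. Origin: centre of its underside; z up.
There are look-alikes about, which are no part of the job. Several things look just like the yellow_jar: the one meant starts farthest to the robot's right.

How it is judged:
On the way:
1. one of the pots stands upright on the cork mat (its centre within 45 mm of the mat's), let go and at rest (((horizontal distance between blue_cup and cork_mat below 0.045 m and z of blue_cup in the frame of cork_mat between 0 and 0.008 m and angle between blue_cup's own z axis and vertical below 0.1 rad and linear speed of blue_cup below 0.03 m/s and contact force between the fingers and blue_cup below 0.1 N) or (horizontal distance between green_vase and cork_mat below 0.045 m and z of green_vase in the frame of cork_mat between 0 and 0.008 m and angle between green_vase's own z axis and vertical below 0.1 rad and linear speed of green_vase below 0.03 m/s and contact force between the fingers and green_vase below 0.1 N) or (horizontal distance between yellow_jar and cork_mat below 0.045 m and z of yellow_jar in the frame of cork_mat between 0 and 0.008 m and angle between yellow_jar's own z axis and vertical below 0.1 rad and linear speed of yellow_jar below 0.03 m/s and contact force between the fingers and yellow_jar below 0.1 N))), for 0.2 s.
At the end, for the whole second after the job is handed in: each pot stands upright (within 0.1 rad) and at rest on the floor of the tray of its own colour, its centre within 15 mm of the tray's centre: blue cup in the blue tray, green vase in the green tray, yellow jar in the yellow tray (horizontal distance between blue_cup and blue_tray below 0.015 m and z of blue_cup in the frame of blue_tray between 0 and 0.008 m and angle between each of blue_cup, green_vase, yellow_jar's own z axis and vertical below 0.1 rad and linear speed of each of blue_cup, green_vase, yellow_jar below 0.03 m/s and angular speed of each of blue_cup, green_vase, yellow_jar below 0.3 rad/s and horizontal distance between green_vase and green_tray below 0.015 m and z of green_vase in the frame of green_tray between 0 and 0.008 m and horizontal distance between yellow_jar and yellow_tray below 0.015 m and z of yellow_jar in the frame of yellow_tray between 0 and 0.008 m); the robot touches nothing.
It fails at once if a pot tips over (angle between any of blue_cup, green_vase, yellow_jar's own z axis and vertical above 0.7 rad).
It fails at once if a pot is dropped (falls free from more than about 18 mm) ((linear speed of blue_cup above 0.6 m/s and contact force between the fingers and blue_cup below 0.05 N) or (linear speed of green_vase above 0.6 m/s and contact force between the fingers and green_vase below 0.05 N) or (linear speed of yellow_jar above 0.6 m/s and contact force between the fingers and yellow_jar below 0.05 N)).
It fails at once if the tape roll, squeeze bottle or grey pot is shifted by more than 30 mm (distance of any of tape_roll, squeeze_bottle, grey_pot from where it was at the start of the episode above 0.03 m).
It also fails if it takes over 96 s, if anything falls off the work surface, if the arm or the gripper's body presses on something with over 40 N, if the wrist force passes 120 N, or if a joint passes its speed limit or range.

## Working session

There is one attempt and no reset: what is moved stays moved. The work goes in short steps, Python scripts to look and compute and a tool call to move; the robot and the scene stay as the last step left them, time stands still between calls to the robot, and variables do not carry over. Pictures are saved under pics/ and viewed, and the job is handed in when it is done.

Besides the shell and the picture viewer there is one more tool, called after "Request:" as a command line: name --argument value ..., lists and objects as JSON in quotes. apply_moves: Moves the arm, as the interface text tells. Its arguments: {"type":"object","properties":{"targets":{"type":"array"},"force":{"type":"number"}},"required":["targets"]}

```bash
ls; mkdir -p pics; python3 - <<'E'
from plant import bot
import cv2,numpy as np,pickle
s=bot.sense();print(s)
d={}
for n in ["scene","side","wrist"]:
    im,dp=bot.get_image(n);c=bot.calibration(n);d[n]=(im,dp,c)
    cv2.imwrite(f"pics/{n}0.png",im[:,:,::-1]);print(n,c)
pickle.dump(d,open("d0.pkl","wb"))
E
```

```text
pics
{'clock': 0.0, 'joint_pos': array([-1.26119729,  0.6899865 , -0.19450498,  1.56632679,  0.15730604,
        0.90249039, -0.21511072]), 'joint_vel': array([ 0.00132852,  0.00059406,  0.00107803,  0.00209874,  0.00103332,
        0.00103231, -0.0007294 ]), 'joint_torque': array([-8.11261434e-04, -5.27554715e+01, -1.26714237e+00, -1.53429615e+01,
       -5.26577351e-02,  6.42101193e-03,  1.56721644e-04]), 'eef_pos': array([0.17008404, 0.60078012, 0.24591281]), 'tcp_rot': array([-3.13977864e+00,  1.40381775e-04,  2.86586210e+00]), 'force': array([-0.45745109,  0.28563144,  0.03937299]), 'moment': array([0.00976293, 0.00702342, 0.01111852]), 'gripper_width': 0.9944327118322845}
scene {'fx': 437.3225112124795, 'fy': 437.3225112124795, 'cx': 275.18800144702385, 'cy': 208.3332966291678, 'T': array([[ 0.12489143,  0.52201575, -0.84374267,  1.32508173],
       [ 0.99216129, -0.06935567,  0.10395076, -0.09163541],
       [-0.0042544 , -0.85011138, -0.52658575,  0.55930824],
       [ 0.        ,  0.        ,  0.        ,  1.        ]])}
side {'fx': 521.3711596760387, 'fy': 521.3711596760387, 'cx': 286.7427552036244, 'cy': 218.04731190400395, 'T': array([[ 0.98783862, -0.05781951,  0.14433214,  0.3475388 ],
       [-0.15380382, -0.49942841,  0.85259348, -1.15974209],
       [ 0.02278704, -0.8644236 , -0.50224753,  0.73133163],
       [ 0.        ,  0.        ,  0.        ,  1.        ]])}
wrist {'fx': 308.5479620374603, 'fy': 308.5479620374603, 'cx': 281.3892618791264, 'cy': 208.13486796779682, 'T_tool_cam': array([[-6.36713748e-04, -9.65280340e-01, -2.61215351e-01,
         6.73431334e-02],
       [ 9.99999421e-01, -8.41093716e-04,  6.70626163e-04,
         2.53932957e-04],
       [-8.67048842e-04, -2.61214773e-01,  9.65280317e-01,
        -1.39039536e-01],
       [ 0.00000000e+00,  0.00000000e+00,  0.00000000e+00,
         1.00000000e+00]])}
```

View pics/scene0.png

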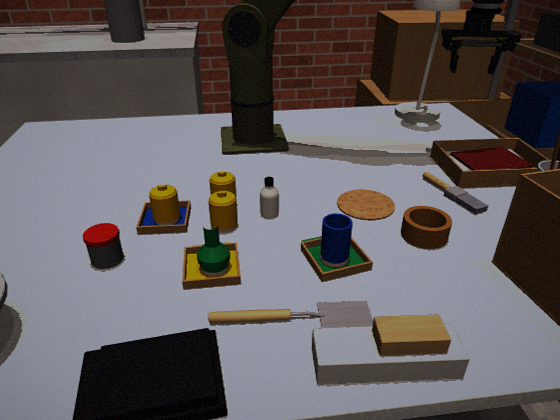

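View pics/side0.png

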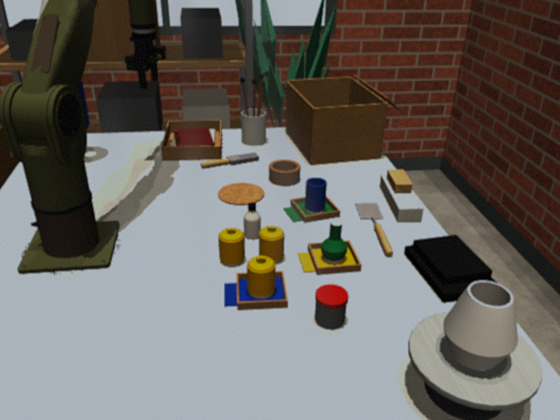

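View pics/wrist0.png

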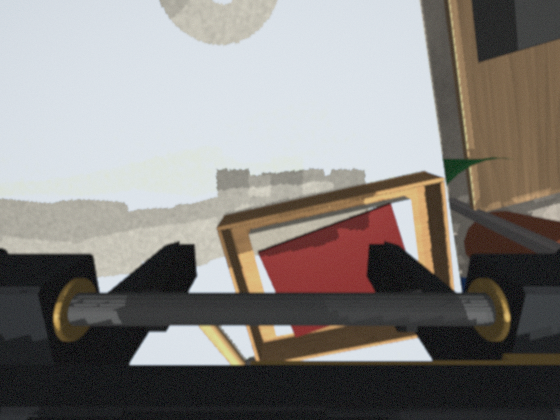

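The yellow look-alikes are at scene pixels (164,205) in the blue tray, (223,185) and (223,212). The robot's right is -y, which is image left in the scene view, so the jar in the blue tray is the one meant. I'll check that with an enlarged crop and numbers.

```bash
cat > h.py <<'E'
import numpy as np,cv2,pickle
from scipy.optimize import least_squares
def cloud(im,dp,c,T=None):
    v,u=np.mgrid[:420,:560]
    P=np.stack([(u-c['cx'])*dp/c['fx'],(v-c['cy'])*dp/c['fy'],dp],-1)
    T=c['T'] if T is None else T
    W=P@T[:3,:3].T+T[:3,3]; W[dp<=0]=np.nan
    return W
def fitc(p,r=None):
    c0=np.median(p,0)
    if r is None:
        f=lambda q:np.hypot(*(p-q[:2]).T)-q[2]; q=least_squares(f,[*c0,.03],loss='soft_l1',f_scale=.002).x
    else:
        f=lambda q:np.hypot(*(p-q).T)-r; q=least_squares(f,c0,loss='soft_l1',f_scale=.002).x
    return q
E
python3 - <<'E'
from h import *
d=pickle.load(open("d0.pkl","rb"))
im=d['scene'][0];cv2.imwrite("pics/crop0.png",cv2.resize(im[160:300,70:270][:,:,::-1],None,fx=4,fy=4,interpolation=2))
for n in ["scene","side"]:
    W=cloud(*d[n]);hs=cv2.cvtColor(d[n][0],cv2.COLOR_RGB2HSV);H,S,V=hs[...,0],hs[...,1],hs[...,2]
    x,y,z=W[...,0],W[...,1],W[...,2]
    tab=(x>.2)&(x<.95)&(abs(y)<.55)
    fl=tab&(abs(z)<.02)&(S<60); print(n,"bench z",np.median(z[fl]))
    m=tab&(z>.03)&(z<.14)
    k,l,st,ce=cv2.connectedComponentsWithStats(m.astype(np.uint8))
    for i in range(1,k):
        if st[i,4]<60: continue
        q=l==i; print(i,st[i],np.round([np.median(x[q]),np.median(y[q]),np.nanmax(z[q])],3),"rgb",np.median(d[n][0][q],0), "ranges",np.round([x[q].min(),x[q].max(),y[q].min(),y[q].max()],3))
E
```

```text
scene bench z 0.0005997378700682843
1 [433 141  48  38 423] [0.348 0.512 0.053] rgb [44. 28. 16.] ranges [0.2   0.4   0.504 0.55 ]
6 [ 209  172   29   51 1272] [ 0.496 -0.105  0.091] rgb [81. 51.  4.] ranges [ 0.364  0.522 -0.137 -0.073]
7 [260 177  19  32 449] [0.465 0.    0.097] rgb [80. 72. 67.] ranges [ 0.442  0.478 -0.02   0.022]
8 [149 185  31  33 810] [ 0.471 -0.234  0.096] rgb [77. 48.  3.] ranges [ 0.423  0.484 -0.267 -0.206]
10 [ 496  204   64  105 3652] [0.768 0.435 0.14 ] rgb [30. 20. 11.] ranges [0.69  0.854 0.424 0.446]
11 [403 206  49  33 985] [0.597 0.325 0.051] rgb [46. 26. 13.] ranges [0.537 0.638 0.277 0.377]
12 [ 321  214   32   44 1177] [0.662 0.11  0.096] rgb [ 3. 11. 39.] ranges [0.615 0.673 0.084 0.142]
13 [  83  223   39   35 1054] [ 0.599 -0.342  0.071] rgb [88.5 13.  11. ] ranges [ 0.545  0.617 -0.379 -0.312]
14 [197 225  34  43 883] [ 0.654 -0.128  0.105] rgb [ 8. 49. 20.] ranges [ 0.626  0.673 -0.16  -0.097]
15 [  0 272   8  38 204] [ 0.755 -0.456  0.09 ] rgb [90.  88.5 89.5] ranges [ 0.71   0.787 -0.477 -0.45 ]
16 [ 313  315  157   58 7059] [0.918 0.126 
[... 828 characters left out ...]
0.144  0.105] rgb [14. 67. 28.] ranges [ 0.607  0.668 -0.163 -0.112]
8 [259 226  25  30 647] [ 0.485 -0.128  0.091] rgb [95. 65. 10.] ranges [ 0.458  0.518 -0.141 -0.081]
9 [218 228  27  30 672] [ 0.391 -0.126  0.092] rgb [95. 63.  0.] ranges [ 0.362  0.423 -0.141 -0.081]
10 [ 412  235   72   50 2100] [ 0.891 -0.226  0.051] rgb [13. 13. 13.] ranges [ 0.836  0.95  -0.299 -0.128]
11 [247 256  28  35 844] [ 0.446 -0.259  0.094] rgb [94. 61.  0.] ranges [ 0.418  0.478 -0.273 -0.207]
12 [315 285  33  35 955] [ 0.577 -0.364  0.071] rgb [162.  25.  23.] ranges [ 0.547  0.614 -0.383 -0.315]
14 [ 408  313   42   45 1256] [ 0.721 -0.513  0.14 ] rgb [164. 164. 153.] ranges [ 0.671  0.778 -0.55  -0.453]
```

View pics/crop0.png

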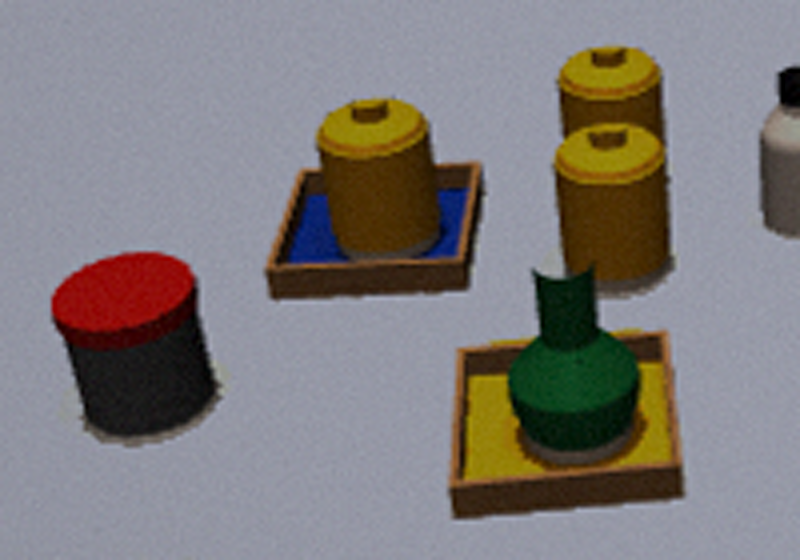

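The crop confirms it: the leftmost yellow jar stands in the tray with the blue floor, at y≈-0.237, and the two decoys are at y≈-0.11. Next I'll fit the pot, tray and mat poses.

```bash
cat > fit.py <<'E'
from h import *
def run(d,names=("scene","side")):
    W={n:cloud(*d[n]).reshape(-1,3) for n in names}
    both=np.concatenate(list(W.values()))
    def near(P,c,r,z0,z1): 
        return P[(np.hypot(P[:,0]-c[0],P[:,1]-c[1])<r)&(P[:,2]>z0)&(P[:,2]<z1)]
    for nm,c,z0,z1,r in [("cup",(.642,.11),.03,.08,.029),("vase neck",(.64,-.13),.068,.095,.014),("vase belly",(.64,-.13),.03,.036,.032),("jar",(.448,-.237),.03,.068,.031),
       ("yellow2",(.49,-.11),.03,.068,.031),("yellow3",(.392,-.11),.03,.068,.031),("bottle",(.453,0),.02,.06,.022),("grey",(.58,-.346),.02,.06,.034),("tape",(.587,.327),.01,.04,.05)]:
        o=[]
        for k,P in list(W.items())+[("both",both)]:
            p=near(P,c,r+.012,z0,z1)
            if len(p)<20: continue
            q=fitc(p[:,:2],r); o.append((k,len(p),*np.round(q,4)))
        print(nm,o)
    for nm,c in [("blue_tray",(.448,-.237)),("green_tray",(.642,.11)),("yellow_tray",(.64,-.13))]:
        for k,P in list(W.items())+[("both",both)]:
            p=near(P,c,.085,.012,.026)
            p=p[np.hypot(*(p[:,:2]-c).T)>.04][:,:2]
            def f(q):
                e=p-q[:2];cc,s=np.cos(q[2]),np.sin(q[2])
                u=e[:,0]*cc+e[:,1]*s;v=-e[:,0]*s+e[:,1]*cc
                return np.maximum(abs(abs(np.maximum(abs(u),abs(v)))-.052)-.002,0)
            best=min((least_squares(f,[*c,a],loss='soft_l1',f_scale=.002) for a in np.arange(-.7,.8,.2)),key=lambda r:r.cost)
            print(nm,k,len(p),np.round(best.x,4),round(best.cost*1e6,1))
if __name__=="__main__":
    d=pickle.load(open("d0.pkl","rb")); run(d)
    for n in ("scene","side"):
        P=cloud(*d[n]);hs=cv2.cvtColor(d[n][0],cv2.COLOR_RGB2HSV)
        m=(P[...,0]>.3)&(P[...,0]<.6)&(P[...,1]>.1)&(P[...,1]<.3)&(hs[...,1]>100)&(P[...,2]<.02)
        p=P[m][:,:2].astype(np.float32);print(n,len(p),cv2.minEnclosingCircle(p),p.mean(0),np.median(P[m][:,2]))
E
python3 fit.py
```

```text
cup [('scene', 729, np.float64(0.6419), np.float64(0.1129)), ('side', 358, np.float64(0.6417), np.float64(0.1122)), ('both', 1087, np.float64(0.6418), np.float64(0.1126))]
vase neck [('scene', 176, np.float64(0.6389), np.float64(-0.1287)), ('side', 113, np.float64(0.6394), np.float64(-0.1295)), ('both', 289, np.float64(0.639), np.float64(-0.1291))]
vase belly [('scene', 81, np.float64(0.6389), np.float64(-0.1288)), ('side', 57, np.float64(0.6396), np.float64(-0.1289)), ('both', 138, np.float64(0.639), np.float64(-0.1288))]
jar [('scene', 407, np.float64(0.4481), np.float64(-0.2369)), ('side', 391, np.float64(0.4485), np.float64(-0.2374)), ('both', 798, np.float64(0.4483), np.float64(-0.2372))]
yellow2 [('scene', 410, np.float64(0.4877), np.float64(-0.1059)), ('side', 331, np.float64(0.4884), np.float64(-0.1065)), ('both', 741, np.float64(0.4879), np.float64(-0.1062))]
yellow3 [('scene', 190, np.float64(0.3917), np.float64(-0.1039)), ('side', 350, np.float64(0.3926), np.float64(-0.1043)), ('both', 540, np.float64(0.3922), np.float64(-0.1042))]
bottle [('scene', 288, np.float64(0.4512)
[... 480 characters left out ...]
blue_tray scene 405 [ 0.4494 -0.241  -0.0582] 38.6
blue_tray side 378 [ 0.4476 -0.2436 -0.0469] 57.1
blue_tray both 783 [ 0.4488 -0.2425 -0.0501] 203.5
green_tray scene 591 [0.643  0.1144 0.2057] 23.6
green_tray side 255 [0.6414 0.1119 0.2042] 103.6
green_tray both 846 [ 0.6426  0.1132 -1.3581] 197.0
yellow_tray scene 542 [ 0.6394 -0.1344  0.0182] 37.4
yellow_tray side 345 [ 0.6381 -0.1369  0.0137] 94.4
yellow_tray both 887 [ 0.6391 -0.1359  0.0177] 211.6
scene 1352 ((0.49031680822372437, 0.20962539315223694), 0.1302492916584015) [0.45041272 0.23806912] 0.004723545135265905
side 837 ((0.4891151487827301, 0.19522477686405182), 0.13605616986751556) [0.4567612  0.22608116] 0.0036483618615951174
```

```bash
cat > to.py <<'E'
import sys;from plant import bot;import numpy as np
from scipy.spatial.transform import Rotation as Ro
def to(*a):
    """world x y z_of_grasp_point [yaw]"""
    s=bot.sense();R=Ro.from_euler('xyz',s['tcp_rot']).as_matrix()
    t=np.array(a[:3],float); t[2]-=0.011
    d=R.T@(t-s['eef_pos'])
    print("t%.2f"%s['clock'],"tcp",np.round(s['eef_pos'],4),"rot",np.round(s['tcp_rot'],3),"F",np.round(s['force'],1),"w%.4f"%(s['gripper_width']*.0881),"q",np.round(s['joint_pos'],2))
    sp='' if len(a)<4 else (s['tcp_rot'][2]-a[3]+np.pi)%(2*np.pi)-np.pi
    print("  d_tool",np.round(d,4),"spin",sp)
if __name__=="__main__": 
    for w in sys.argv[1:]: to(*map(float,w.split(',')))
E
python3 to.py .642,.1127,.2,2.866 .642,.1127,.07,2.866
python3 - <<'E'
from h import *
d=pickle.load(open("d0.pkl","rb"))
for n in ("scene","side"):
    P=cloud(*d[n]);hs=cv2.cvtColor(d[n][0],cv2.COLOR_RGB2HSV)
    c0=(366,204) if n=="scene" else (241,193)
    m=(hs[...,1]>100)&(P[...,2]<.015)
    k,l=cv2.connectedComponents(m.astype(np.uint8)); m=l==l[c0[1],c0[0]]
    p=P[m][:,:2].astype(np.float32);print(n,len(p),cv2.minEnclosingCircle(p),p.mean(0))
E
```

```text
t0.15 tcp [0.1701 0.6009 0.2461] rot [-3.14   0.     2.866] F [-0.5  0.1 -0.2] w0.0884 q [-1.26  0.69 -0.19  1.57  0.16  0.9  -0.22]
  d_tool [-0.587  -0.3412  0.0576] spin -0.00015811051927139275
t0.15 tcp [0.1701 0.6009 0.2461] rot [-3.14   0.     2.866] F [-0.5  0.1 -0.2] w0.0884 q [-1.26  0.69 -0.19  1.57  0.16  0.9  -0.22]
  d_tool [-0.587  -0.341   0.1876] spin -0.00015811051927139275
scene 1337 ((0.4411698281764984, 0.2379331737756729), 0.07354823499917984) [0.44530118 0.2388901 ]
side 762 ((0.44100648164749146, 0.2414816915988922), 0.07433732599020004) [0.44168732 0.23773418]
```

Mat at about (0.443, 0.238). Moving above the cup.

Request:
apply_moves --targets '[{"jaw": 0.088,"translation": [-0.03,-0.017,0],"spin": 0},{"jaw": 0.088,"translation": [-0.07,-0.041,0],"spin": 0},{"jaw": 0.088,"translation": [-0.11,-0.064,0],"spin": 0},{"jaw": 0.088,"translation": [-0.15,-0.087,0],"spin": 0},{"jaw": 0.088,"translation": [-0.19,-0.11,0],"spin": 0},{"jaw": 0.088,"translation": [-0.23,-0.134,0],"spin": 0},{"jaw": 0.088,"translation": [-0.27,-0.157,0],"spin": 0},{"jaw": 0.088,"translation": [-0.31,-0.18,0],"spin": 0},{"jaw": 0.088,"translation": [-0.35,-0.203,0],"spin": 0},{"jaw": 0.088,"translation": [-0.38,-0.221,0],"spin": 0}]' --force 20

```text
clock: 1.15
eef_pos: [0.4777, 0.2817, 0.2462]
tcp_rot: [-3.139, 0.001, 2.863]
force: [-0.6, 0.0, -0.3]
gripper_width: 0.997
```

```bash
cd .;python3 to.py .642,.1127,.16,2.866
```

```text
t1.15 tcp [0.4777 0.2817 0.2462] rot [-3.139e+00  1.000e-03  2.863e+00] F [-0.6  0.  -0.3] w0.0878 q [-0.47  0.6  -0.25  1.78  0.2   0.79  0.48]
  d_tool [-0.2044 -0.1171  0.0977] spin -0.003042871782876322
```

Request:
apply_moves --targets '[{"jaw": 0.088,"translation": [-0.035,-0.02,0.01],"spin": 0},{"jaw": 0.088,"translation": [-0.07,-0.04,0.03],"spin": 0},{"jaw": 0.088,"translation": [-0.11,-0.063,0.05],"spin": 0},{"jaw": 0.088,"translation": [-0.15,-0.086,0.07],"spin": 0},{"jaw": 0.088,"translation": [-0.18,-0.103,0.085],"spin": 0},{"jaw": 0.088,"translation": [-0.198,-0.113,0.095],"spin": 0},{"jaw": 0.088,"translation": [-0.204,-0.117,0.098],"spin": 0},{"jaw": 0.088,"translation": [-0.204,-0.117,0.098],"spin": 0},{"jaw": 0.088,"translation": [-0.204,-0.117,0.098],"spin": 0}]'

```text
clock: 2.05
eef_pos: [0.6408, 0.1148, 0.1492]
tcp_rot: [-3.14, 0.0, 2.865]
force: [-0.4, 0.8, -0.3]
gripper_width: 1.002
```

```bash
cd .;python3 to.py .642,.1127,.07,2.866; cat > snap.py <<'E'
import sys;from plant import bot;import cv2
for n in sys.argv[2:]:
    im,dp=bot.get_image(n);cv2.imwrite(f"pics/{n}_{sys.argv[1]}.png",im[:,:,::-1])
E
python3 snap.py a wrist
```

```text
t2.05 tcp [0.6408 0.1148 0.1492] rot [-3.14   0.     2.865] F [-0.4  0.8 -0.3] w0.0883 q [-0.12  0.85 -0.24  1.56  0.27  0.77  0.82]
  d_tool [-0.0017 -0.0016  0.0902] spin -0.0011195502910523736
```

View pics/wrist_a.png

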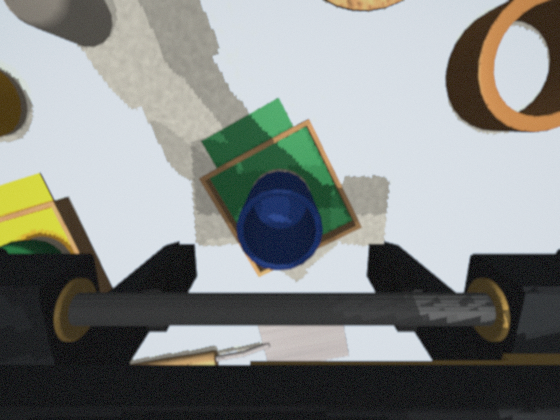

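The wrist view shows the cup rim centred at (280,228), between the fingers at columns 195 and 370. Descending and gripping.

Request:
apply_moves --targets '[{"jaw": 0.088,"translation": [-0.002,-0.002,0.02],"spin": 0},{"jaw": 0.088,"translation": [-0.002,-0.002,0.045],"spin": 0},{"jaw": 0.088,"translation": [-0.002,-0.002,0.07],"spin": 0},{"jaw": 0.088,"translation": [-0.002,-0.002,0.085],"spin": 0},{"jaw": 0.088,"translation": [-0.002,-0.002,0.09],"spin": 0},{"jaw": 0.088,"translation": [-0.002,-0.002,0.09],"spin": 0},{"jaw": 0.05,"translation": [-0.002,-0.002,0.09],"spin": 0},{"jaw": 0.05,"translation": [-0.002,-0.002,0.09],"spin": 0},{"jaw": 0.05,"translation": [-0.002,-0.002,0.09],"spin": 0},{"jaw": 0.05,"translation": [-0.002,-0.002,0.09],"spin": 0}]' --force 20

```text
clock: 3.1
eef_pos: [0.6426, 0.1127, 0.0601]
tcp_rot: [-3.141, 0.001, 2.865]
force: [0.7, 1.5, 1.3]
gripper_width: 0.657
```

```bash
cd .;python3 to.py .443,.238,.21,2.866
```

```text
t3.10 tcp [0.6426 0.1127 0.0601] rot [-3.141e+00  1.000e-03  2.865e+00] F [0.7 1.5 1.3] w0.0579 q [-0.13  0.97 -0.21  1.6   0.3   0.61  0.79]
  d_tool [ 0.226   0.0661 -0.1393] spin -0.000546587467111781
```

Request:
apply_moves --targets '[{"jaw": 0.05,"translation": [0,0,-0.01],"spin": 0},{"jaw": 0.05,"translation": [0,0,-0.025],"spin": 0},{"jaw": 0.05,"translation": [0,0,-0.045],"spin": 0},{"jaw": 0.05,"translation": [0.01,0.003,-0.065],"spin": 0},{"jaw": 0.05,"translation": [0.03,0.009,-0.08],"spin": 0},{"jaw": 0.05,"translation": [0.055,0.016,-0.09],"spin": 0},{"jaw": 0.05,"translation": [0.085,0.025,-0.09],"spin": 0},{"jaw": 0.05,"translation": [0.115,0.034,-0.09],"spin": 0},{"jaw": 0.05,"translation": [0.14,0.041,-0.09],"spin": 0},{"jaw": 0.05,"translation": [0.165,0.049,-0.09],"spin": 0}]'

```text
clock: 4.1
eef_pos: [0.4964, 0.2055, 0.1512]
tcp_rot: [3.141, 0.002, 2.865]
force: [0.0, -0.4, -2.4]
gripper_width: 0.654
```

```bash
cd .;python3 to.py .443,.238,.072,2.866;python3 snap.py b side
```

```text
t4.10 tcp [0.4964 0.2055 0.1512] rot [3.141e+00 2.000e-03 2.865e+00] F [ 0.  -0.4 -2.4] w0.0576 q [-0.36  0.72 -0.19  1.92  0.26  0.52  0.56]
  d_tool [0.0604 0.0167 0.09  ] spin -0.0005109474896629607
```

View pics/side_b.png

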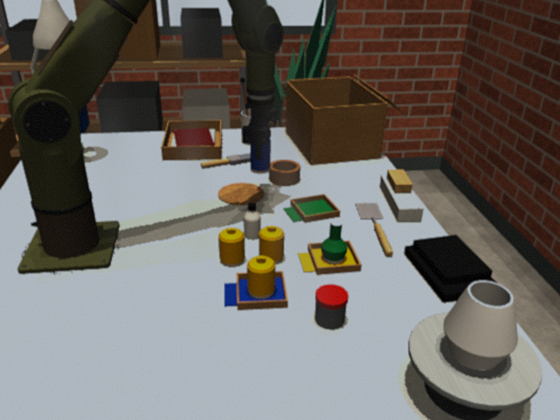

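The cup is held upright at (261,155), and the green tray is empty. Setting it down on the mat.

Request:
apply_moves --targets '[{"jaw": 0.05,"translation": [0.02,0.006,0],"spin": 0},{"jaw": 0.05,"translation": [0.04,0.012,0.01],"spin": 0},{"jaw": 0.05,"translation": [0.055,0.016,0.025],"spin": 0},{"jaw": 0.05,"translation": [0.06,0.017,0.045],"spin": 0},{"jaw": 0.05,"translation": [0.06,0.017,0.065],"spin": 0},{"jaw": 0.05,"translation": [0.06,0.017,0.08],"spin": 0},{"jaw": 0.05,"translation": [0.06,0.017,0.087],"spin": 0},{"jaw": 0.05,"translation": [0.06,0.017,0.089],"spin": 0},{"jaw": 0.05,"translation": [0.06,0.017,0.089],"spin": 0}]'

```text
clock: 5.05
eef_pos: [0.4386, 0.2419, 0.0628]
tcp_rot: [3.14, -0.002, 2.871]
force: [0.2, -0.1, -2.3]
gripper_width: 0.656
```

```bash
cd .;python3 to.py .443,.238,.0705,2.866
```

```text
t5.05 tcp [0.4386 0.2419 0.0628] rot [ 3.140e+00 -2.000e-03  2.871e+00] F [ 0.2 -0.1 -2.3] w0.0578 q [-0.54  0.85 -0.09  2.07  0.29  0.23  0.41]
  d_tool [-0.0052 -0.0026  0.0033] spin 0.005243240454149145
```

Request:
apply_moves --targets '[{"jaw": 0.05,"translation": [0,0,0.002],"spin": 0},{"jaw": 0.05,"translation": [0,0,0.003],"spin": 0},{"jaw": 0.05,"translation": [0,0,0.0035],"spin": 0},{"jaw": 0.05,"translation": [0,0,0.0035],"spin": 0}]'

```text
clock: 5.45
eef_pos: [0.439, 0.2422, 0.06]
tcp_rot: [3.139, -0.001, 2.871]
force: [-1.0, 0.0, 4.2]
gripper_width: 0.65
```

Request:
apply_moves --targets '[{"jaw": 0.065,"translation": [0,0,0],"spin": 0},{"jaw": 0.075,"translation": [0,0,0],"spin": 0},{"jaw": 0.088,"translation": [0,0,0],"spin": 0},{"jaw": 0.088,"translation": [0,0,0],"spin": 0},{"jaw": 0.088,"translation": [0,0,-0.02],"spin": 0},{"jaw": 0.088,"translation": [0,0,-0.05],"spin": 0},{"jaw": 0.088,"translation": [0,0,-0.08],"spin": 0},{"jaw": 0.088,"translation": [0,0,-0.11],"spin": 0},{"jaw": 0.088,"translation": [0,0,-0.13],"spin": 0},{"jaw": 0.088,"translation": [0,0,-0.13],"spin": 0}]'

```text
clock: 6.45
eef_pos: [0.4404, 0.2425, 0.1923]
tcp_rot: [3.135, 0.002, 2.871]
force: [-0.4, 1.1, -0.2]
gripper_width: 1.0
```

```bash
cd .;python3 to.py .639,-.129,.19,2.866;python3 snap.py c wrist side
```

```text
t6.45 tcp [0.4404 0.2425 0.1923] rot [3.135e+00 2.000e-03 2.871e+00] F [-0.4  1.1 -0.2] w0.0881 q [-0.46  0.62 -0.21  1.99  0.23  0.55  0.47]
  d_tool [-0.2907 -0.3049  0.012 ] spin 0.004825848020202805
```

View pics/wrist_c.png

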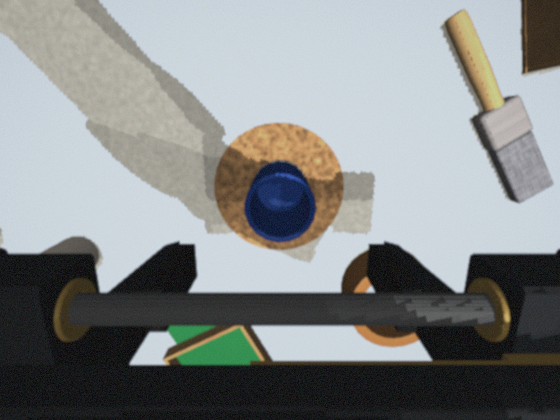

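View pics/side_c.png

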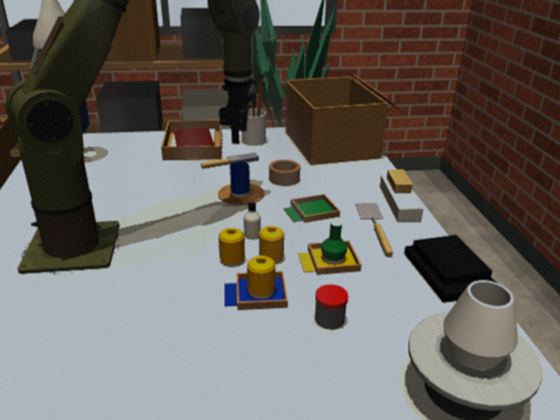

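The cup stands upright on the mat, wrist view (280,200). Going to the vase.

Request:
apply_moves --targets '[{"jaw": 0.088,"translation": [-0.02,-0.021,0],"spin": 0},{"jaw": 0.088,"translation": [-0.05,-0.052,0],"spin": 0},{"jaw": 0.088,"translation": [-0.08,-0.084,0],"spin": 0},{"jaw": 0.088,"translation": [-0.11,-0.115,0],"spin": 0},{"jaw": 0.088,"translation": [-0.14,-0.147,0],"spin": 0},{"jaw": 0.088,"translation": [-0.17,-0.178,0],"spin": 0},{"jaw": 0.088,"translation": [-0.2,-0.21,0],"spin": 0},{"jaw": 0.088,"translation": [-0.23,-0.241,0],"spin": 0},{"jaw": 0.088,"translation": [-0.26,-0.273,0.005],"spin": 0},{"jaw": 0.088,"translation": [-0.28,-0.294,0.01],"spin": 0}]'

```text
clock: 7.55
eef_pos: [0.6302, -0.1207, 0.1764]
tcp_rot: [3.141, -0.003, 2.868]
force: [1.0, 1.3, 0.1]
gripper_width: 1.0
```

Request:
apply_moves --targets '[{"jaw": 0.088,"translation": [-0.008,-0.009,0],"spin": 0},{"jaw": 0.088,"translation": [-0.01,-0.011,0],"spin": 0},{"jaw": 0.088,"translation": [-0.01,-0.011,0],"spin": 0},{"jaw": 0.088,"translation": [-0.01,-0.011,0],"spin": 0}]'

```text
clock: 7.95
eef_pos: [0.6364, -0.1312, 0.1764]
tcp_rot: [3.14, -0.004, 2.871]
force: [-0.3, 0.6, 1.1]
gripper_width: 1.003
```

```bash
cd .;python3 to.py .639,-.129,.086,2.866;python3 snap.py d wrist
```

```text
t7.95 tcp [ 0.6364 -0.1312  0.1764] rot [ 3.14  -0.004  2.871] F [-0.3  0.6  1.1] w0.0883 q [ 0.29  0.82 -0.3   1.54  0.29  0.83  1.18]
  d_tool [-0.0023  0.0026  0.1014] spin 0.004829935373013239
```

View pics/wrist_d.png

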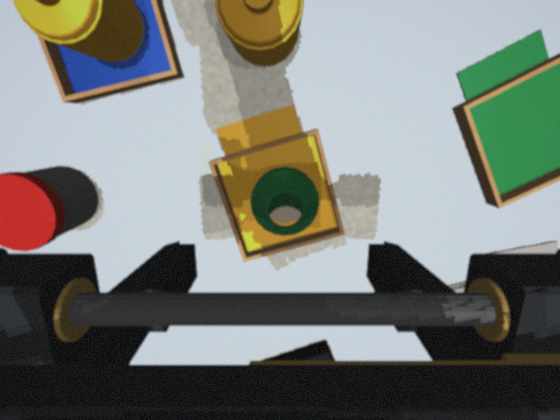

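The neck top is at (285,213), nearly midway between the fingers, and the wrist view agrees with the fit.

Request:
apply_moves --targets '[{"jaw": 0.07,"translation": [-0.002,0.003,0.02],"spin": 0},{"jaw": 0.06,"translation": [-0.002,0.003,0.045],"spin": 0},{"jaw": 0.06,"translation": [-0.002,0.003,0.07],"spin": 0},{"jaw": 0.06,"translation": [-0.002,0.003,0.09],"spin": 0},{"jaw": 0.06,"translation": [-0.002,0.003,0.1],"spin": 0},{"jaw": 0.06,"translation": [-0.002,0.003,0.101],"spin": 0},{"jaw": 0.04,"translation": [-0.002,0.003,0.101],"spin": 0},{"jaw": 0.02,"translation": [-0.002,0.003,0.101],"spin": 0},{"jaw": 0.02,"translation": [-0.002,0.003,0.101],"spin": 0},{"jaw": 0.02,"translation": [-0.002,0.003,0.101],"spin": 0}]' --force 25

```text
clock: 9.0
eef_pos: [0.6394, -0.1289, 0.0764]
tcp_rot: [3.14, -0.002, 2.871]
force: [-0.6, -0.5, 0.5]
gripper_width: 0.342
```

```bash
cd .;python3 to.py .6422,.113,.18,2.866
```

```text
t9.00 tcp [ 0.6394 -0.1289  0.0764] rot [ 3.140e+00 -2.000e-03  2.871e+00] F [-0.6 -0.5  0.5] w0.0301 q [ 0.26  0.95 -0.25  1.59  0.34  0.65  1.14]
  d_tool [ 0.0622  0.234  -0.092 ] spin 0.0047132685371207295
```

Request:
apply_moves --targets '[{"jaw": 0.02,"translation": [0,0,0],"spin": 0},{"jaw": 0.02,"translation": [0,0,-0.01],"spin": 0},{"jaw": 0.02,"translation": [0,0,-0.025],"spin": 0},{"jaw": 0.02,"translation": [0,0.0,-0.045],"spin": 0},{"jaw": 0.02,"translation": [0.003,0.012,-0.06],"spin": 0},{"jaw": 0.02,"translation": [0.008,0.03,-0.068],"spin": 0},{"jaw": 0.02,"translation": [0.014,0.053,-0.07],"spin": 0},{"jaw": 0.02,"translation": [0.021,0.078,-0.07],"spin": 0},{"jaw": 0.02,"translation": [0.028,0.104,-0.07],"spin": 0},{"jaw": 0.02,"translation": [0.034,0.13,-0.07],"spin": 0}]'

```text
clock: 10.0
eef_pos: [0.6408, 0.0092, 0.147]
tcp_rot: [3.138, -0.003, 2.873]
force: [0.7, -0.2, -1.4]
gripper_width: 0.311
```

Request:
apply_moves --targets '[{"jaw": 0.02,"translation": [0.006,0.025,0],"spin": 0},{"jaw": 0.02,"translation": [0.013,0.05,0],"spin": 0},{"jaw": 0.02,"translation": [0.019,0.072,0],"spin": 0},{"jaw": 0.02,"translation": [0.023,0.088,0],"spin": 0},{"jaw": 0.02,"translation": [0.025,0.097,0],"spin": 0},{"jaw": 0.02,"translation": [0.026,0.1,0],"spin": 0},{"jaw": 0.02,"translation": [0.026,0.1,0],"spin": 0},{"jaw": 0.02,"translation": [0.026,0.1,0],"spin": 0}]'

```text
clock: 10.8
eef_pos: [0.6424, 0.1107, 0.1474]
tcp_rot: [3.14, -0.003, 2.871]
force: [-0.5, -2.0, -2.0]
gripper_width: 0.315
```

```bash
cd .;python3 to.py .6422,.113,.0874,2.866;python3 snap.py e side scene wrist
```

```text
t10.80 tcp [0.6424 0.1107 0.1474] rot [ 3.140e+00 -3.000e-03  2.871e+00] F [-0.5 -2.  -2. ] w0.0277 q [-0.11  0.85 -0.25  1.56  0.26  0.77  0.84]
  d_tool [0.0006 0.0021 0.071 ] spin 0.005108656173214321
```

View pics/scene_e.png

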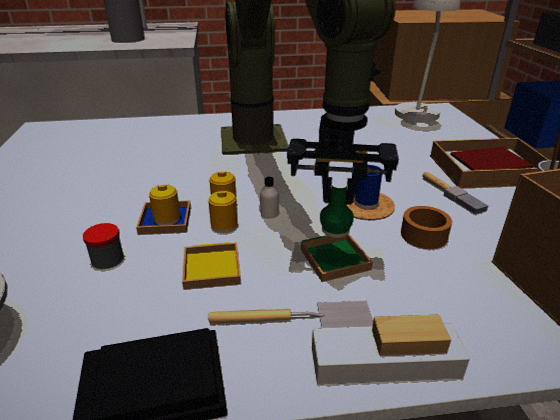

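View pics/wrist_e.png

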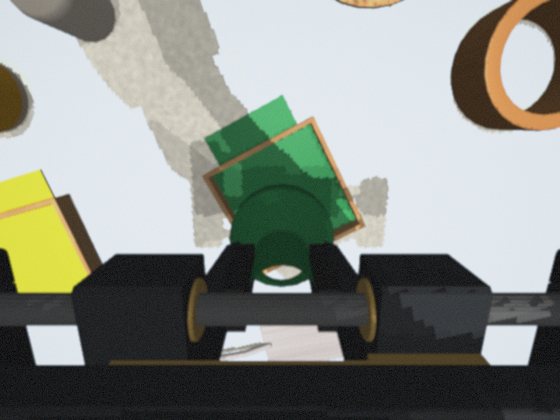

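The vase is held upright over the green tray, and the yellow tray is empty. Lowering.

Request:
apply_moves --targets '[{"jaw": 0.02,"translation": [0,0.002,0.012],"spin": 0},{"jaw": 0.02,"translation": [0,0.002,0.03],"spin": 0},{"jaw": 0.02,"translation": [0,0.002,0.047],"spin": 0},{"jaw": 0.02,"translation": [0,0.002,0.059],"spin": 0},{"jaw": 0.02,"translation": [0,0.002,0.066],"spin": 0},{"jaw": 0.02,"translation": [0,0.002,0.069],"spin": 0},{"jaw": 0.02,"translation": [0,0.002,0.07],"spin": 0},{"jaw": 0.02,"translation": [0,0.002,0.071],"spin": 0},{"jaw": 0.02,"translation": [0,0.002,0.071],"spin": 0}]'

```text
clock: 11.85
eef_pos: [0.6432, 0.1133, 0.0769]
tcp_rot: [3.139, -0.002, 2.871]
force: [0.2, 0.2, -1.2]
gripper_width: 0.312
```

Request:
apply_moves --targets '[{"jaw": 0.02,"translation": [0,0,0.001],"spin": 0},{"jaw": 0.02,"translation": [0,0,0.0015],"spin": 0},{"jaw": 0.02,"translation": [0,0,0.0015],"spin": 0}]'

```text
clock: 12.15
eef_pos: [0.6437, 0.1135, 0.0763]
tcp_rot: [3.138, -0.001, 2.871]
force: [-0.7, -0.8, 4.0]
gripper_width: 0.313
```

Request:
apply_moves --targets '[{"jaw": 0.035,"translation": [0,0,0],"spin": 0},{"jaw": 0.05,"translation": [0,0,0],"spin": 0},{"jaw": 0.07,"translation": [0,0,0],"spin": 0},{"jaw": 0.07,"translation": [0,0,0],"spin": 0},{"jaw": 0.07,"translation": [0,0,-0.015],"spin": 0},{"jaw": 0.088,"translation": [0,0,-0.04],"spin": 0},{"jaw": 0.088,"translation": [0,0,-0.07],"spin": 0},{"jaw": 0.088,"translation": [0,0,-0.095],"spin": 0},{"jaw": 0.088,"translation": [0,0,-0.105],"spin": 0},{"jaw": 0.088,"translation": [0,0,-0.105],"spin": 0}]'

```text
clock: 13.15
eef_pos: [0.6447, 0.1133, 0.1834]
tcp_rot: [3.136, 0.002, 2.871]
force: [-0.5, -0.5, -1.0]
gripper_width: 0.997
```

```bash
cd .;python3 to.py .4483,-.237,.175,2.866;cat > look.py <<'E'
import sys,pickle;from plant import bot;import cv2
d={}
for n in ["scene","side"]:
    im,dp=bot.get_image(n);d[n]=(im,dp,bot.calibration(n));cv2.imwrite(f"pics/{n}_{sys.argv[1]}.png",im[:,:,::-1])
pickle.dump(d,open(f"d_{sys.argv[1]}.pkl","wb"))
E
python3 look.py f; python3 - <<'E'
import pickle;from fit import *
d=pickle.load(open("d_f.pkl","rb"));run(d)
def fl(c,lo,hi):
  for n in d:
    P=cloud(*d[n]);hs=cv2.cvtColor(d[n][0],cv2.COLOR_RGB2HSV)
    m=(np.hypot(P[...,0]-c[0],P[...,1]-c[1])<.09)&(hs[...,0]>lo)&(hs[...,0]<hi)&(hs[...,1]>80)&(P[...,2]<.012)&(P[...,2]>.002)
    p=P[m][:,:2].astype(np.float32);print(n,len(p),cv2.minAreaRect(p))
fl((.639,-.135),20,36)
E
```

```text
t13.15 tcp [0.6447 0.1133 0.1834] rot [3.136e+00 2.000e-03 2.871e+00] F [-0.5 -0.5 -1. ] w0.0879 q [-0.11  0.81 -0.26  1.53  0.25  0.83  0.85]
  d_tool [ 0.0956 -0.3902  0.0171] spin 0.004933076320489338
cup [('scene', 687, np.float64(0.6384), np.float64(0.115)), ('side', 318, np.float64(0.6451), np.float64(0.1183)), ('both', 1005, np.float64(0.64), np.float64(0.117))]
vase neck []
vase belly []
jar [('scene', 414, np.float64(0.4482), np.float64(-0.2368)), ('side', 393, np.float64(0.4485), np.float64(-0.2373)), ('both', 807, np.float64(0.4483), np.float64(-0.2371))]
yellow2 [('scene', 407, np.float64(0.4878), np.float64(-0.1061)), ('side', 332, np.float64(0.4884), np.float64(-0.1063)), ('both', 739, np.float64(0.488), np.float64(-0.1062))]
yellow3 [('scene', 183, np.float64(0.3919), np.float64(-0.1038)), ('side', 344, np.float64(0.3925), np.float64(-0.1044)), ('both', 527, np.float64(0.3922), np.float64(-0.1042))]
bottle [('scene', 287, np.float64(0.4513), np.float64(0.0021)), ('side', 228, np.float64(0.452), np.float64(0.0014)), ('both', 515, np.float64(0.4515), np.float64(0.0018))]
[... 341 characters left out ...]
253))]
blue_tray scene 404 [ 0.4497 -0.241  -0.053 ] 31.3
blue_tray side 378 [ 0.4479 -0.2434 -0.0494] 66.4
blue_tray both 782 [ 0.4491 -0.2424 -0.0502] 199.5
green_tray scene 614 [0.6429 0.1145 0.2143] 36.7
green_tray side 256 [0.6416 0.112  0.1932] 136.0
green_tray both 870 [0.6426 0.1134 0.209 ] 258.3
yellow_tray scene 670 [ 0.6397 -0.1344  0.0149] 44.4
yellow_tray side 408 [ 0.6379 -0.1371  0.0143] 128.5
yellow_tray both 1078 [ 0.6393 -0.1362  0.0153] 285.9
scene 1303 ((0.613560676574707, -0.1353878378868103), (0.1139480322599411, 0.09936200082302094), 0.8022074103355408)
side 692 ((0.6231091618537903, -0.12623566389083862), (0.13816462457180023, 0.08654148876667023), 6.6201300621032715)
```

View pics/scene_f.png

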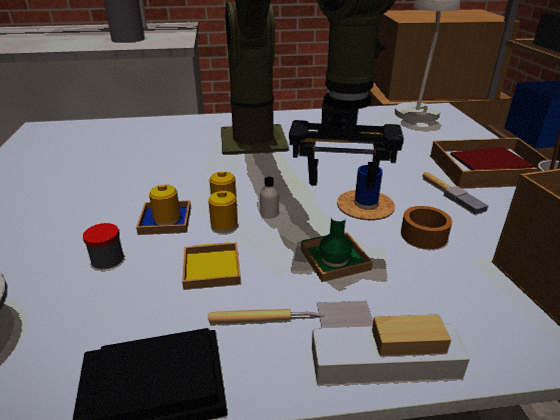

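The vase stands in the green tray at (336,245). Going above the jar.

Request:
apply_moves --targets '[{"jaw": 0.088,"translation": [0.005,-0.02,0],"spin": 0},{"jaw": 0.088,"translation": [0.015,-0.06,0],"spin": 0},{"jaw": 0.088,"translation": [0.025,-0.1,0],"spin": 0},{"jaw": 0.088,"translation": [0.035,-0.143,0],"spin": 0},{"jaw": 0.088,"translation": [0.045,-0.185,0],"spin": 0},{"jaw": 0.088,"translation": [0.056,-0.227,0],"spin": 0},{"jaw": 0.088,"translation": [0.066,-0.27,0],"spin": 0},{"jaw": 0.088,"translation": [0.077,-0.313,0],"spin": 0},{"jaw": 0.088,"translation": [0.086,-0.35,0],"spin": 0},{"jaw": 0.088,"translation": [0.093,-0.38,0],"spin": 0}]'

```text
clock: 14.25
eef_pos: [0.4492, -0.2304, 0.1785]
tcp_rot: [3.139, -0.006, 2.869]
force: [0.5, 0.3, -0.4]
gripper_width: 0.997
```

Request:
apply_moves --targets '[{"jaw": 0.088,"translation": [0.002,-0.01,0],"spin": 0},{"jaw": 0.088,"translation": [0.003,-0.012,0],"spin": 0},{"jaw": 0.088,"translation": [0.003,-0.012,0],"spin": 0},{"jaw": 0.088,"translation": [0.003,-0.012,0],"spin": 0}]'

```text
clock: 14.65
eef_pos: [0.4444, -0.2391, 0.1783]
tcp_rot: [3.138, -0.006, 2.872]
force: [1.1, 0.7, 0.4]
gripper_width: 0.996
```

```bash
cd .;python3 to.py .4483,-.237,.06,2.866;python3 snap.py g wrist
```

```text
t14.65 tcp [ 0.4444 -0.2391  0.1783] rot [ 3.138 -0.006  2.872] F [1.1 0.7 0.4] w0.0878 q [ 0.6   0.65 -0.31  1.98  0.35  0.56  1.35]
  d_tool [-0.004   0.0026  0.1293] spin 0.006351561778997983
```

View pics/wrist_g.png

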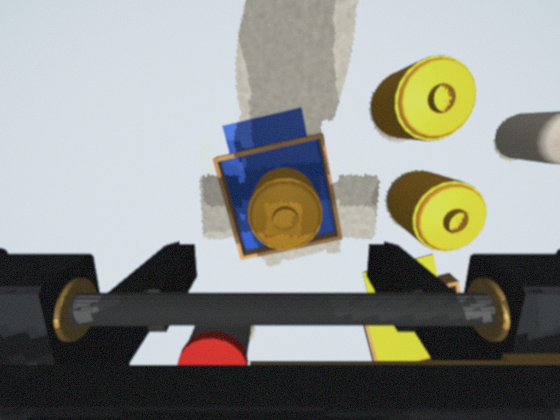

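The knob is at (285,218) in the blue-floored tray, and the decoys are well to the right. Descending and gripping.

Request:
apply_moves --targets '[{"jaw": 0.088,"translation": [-0.004,0.003,0.02],"spin": 0},{"jaw": 0.088,"translation": [-0.004,0.003,0.05],"spin": 0},{"jaw": 0.088,"translation": [-0.004,0.003,0.08],"spin": 0},{"jaw": 0.088,"translation": [-0.004,0.003,0.105],"spin": 0},{"jaw": 0.088,"translation": [-0.004,0.003,0.122],"spin": 0},{"jaw": 0.088,"translation": [-0.004,0.003,0.129],"spin": 0},{"jaw": 0.088,"translation": [-0.004,0.003,0.129],"spin": 0},{"jaw": 0.07,"translation": [-0.004,0.003,0.129],"spin": 0},{"jaw": 0.055,"translation": [-0.004,0.003,0.129],"spin": 0},{"jaw": 0.055,"translation": [-0.004,0.003,0.129],"spin": 0}]' --force 25

```text
clock: 15.7
eef_pos: [0.449, -0.237, 0.0502]
tcp_rot: [3.138, -0.004, 2.872]
force: [-0.4, -0.2, -0.8]
gripper_width: 0.75
```

Request:
apply_moves --targets '[{"jaw": 0.055,"translation": [0,0,0],"spin": 0},{"jaw": 0.055,"translation": [0,0,0],"spin": 0},{"jaw": 0.055,"translation": [0,0,0],"spin": 0}]'

```text
clock: 16.0
eef_pos: [0.4489, -0.2371, 0.0504]
tcp_rot: [3.138, -0.004, 2.872]
force: [-0.6, -0.4, 1.0]
gripper_width: 0.695
```

```bash
cd .;python3 to.py .639,-.1355,.18,2.866
```

```text
t16.00 tcp [ 0.4489 -0.2371  0.0504] rot [ 3.138 -0.004  2.872] F [-0.6 -0.4  1. ] w0.0612 q [ 0.49  0.88 -0.15  2.04  0.47  0.25  1.24]
  d_tool [-0.1557  0.1489 -0.1187] spin 0.006080093865284741
```

Request:
apply_moves --targets '[{"jaw": 0.055,"translation": [0,0,-0.01],"spin": 0},{"jaw": 0.055,"translation": [0,0,-0.025],"spin": 0},{"jaw": 0.055,"translation": [0,0,-0.045],"spin": 0},{"jaw": 0.055,"translation": [0,0,-0.065],"spin": 0},{"jaw": 0.055,"translation": [0,0,-0.085],"spin": 0},{"jaw": 0.055,"translation": [-0.006,0.006,-0.1],"spin": 0},{"jaw": 0.055,"translation": [-0.018,0.017,-0.107],"spin": 0},{"jaw": 0.055,"translation": [-0.034,0.032,-0.11],"spin": 0},{"jaw": 0.055,"translation": [-0.051,0.049,-0.11],"spin": 0},{"jaw": 0.055,"translation": [-0.069,0.066,-0.11],"spin": 0}]'

```text
clock: 17.0
eef_pos: [0.5335, -0.192, 0.1612]
tcp_rot: [3.138, -0.004, 2.872]
force: [0.3, 0.0, -2.2]
gripper_width: 0.696
```

Request:
apply_moves --targets '[{"jaw": 0.055,"translation": [-0.018,0.017,0],"spin": 0},{"jaw": 0.055,"translation": [-0.036,0.034,0],"spin": 0},{"jaw": 0.055,"translation": [-0.054,0.051,0],"spin": 0},{"jaw": 0.055,"translation": [-0.068,0.065,0],"spin": 0},{"jaw": 0.055,"translation": [-0.078,0.074,0],"spin": 0},{"jaw": 0.055,"translation": [-0.082,0.079,0],"spin": 0},{"jaw": 0.055,"translation": [-0.082,0.079,0],"spin": 0},{"jaw": 0.055,"translation": [-0.082,0.079,0],"spin": 0}]'

```text
clock: 17.8
eef_pos: [0.6325, -0.1384, 0.1611]
tcp_rot: [3.139, -0.005, 2.871]
force: [-0.2, -0.9, -2.0]
gripper_width: 0.695
```

```bash
cd .;python3 to.py .639,-.1355,.0615,2.866;python3 snap.py h wrist scene
```

```text
t17.80 tcp [ 0.6325 -0.1384  0.1611] rot [ 3.139 -0.005  2.871] F [-0.2 -0.9 -2. ] w0.0613 q [ 0.3   0.83 -0.3   1.56  0.3   0.8   1.18]
  d_tool [-0.006   0.0043  0.1105] spin 0.00521533910901173
```

View pics/scene_h.png

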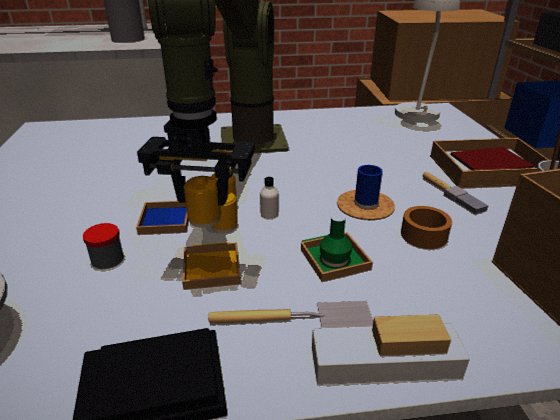

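The jar is held upright above the empty yellow tray. Lowering.

Request:
apply_moves --targets '[{"jaw": 0.055,"translation": [-0.004,0.003,0.012],"spin": 0},{"jaw": 0.055,"translation": [-0.006,0.004,0.032],"spin": 0},{"jaw": 0.055,"translation": [-0.006,0.004,0.054],"spin": 0},{"jaw": 0.055,"translation": [-0.006,0.004,0.074],"spin": 0},{"jaw": 0.055,"translation": [-0.006,0.004,0.09],"spin": 0},{"jaw": 0.055,"translation": [-0.006,0.004,0.1],"spin": 0},{"jaw": 0.055,"translation": [-0.006,0.004,0.106],"spin": 0},{"jaw": 0.055,"translation": [-0.006,0.004,0.109],"spin": 0},{"jaw": 0.055,"translation": [-0.006,0.004,0.11],"spin": 0},{"jaw": 0.055,"translation": [-0.006,0.004,0.11],"spin": 0}]'

```text
clock: 18.9
eef_pos: [0.6394, -0.1362, 0.0517]
tcp_rot: [3.139, -0.004, 2.871]
force: [0.0, -0.1, -1.9]
gripper_width: 0.694
```

Request:
apply_moves --targets '[{"jaw": 0.055,"translation": [0,0,0.0007],"spin": 0},{"jaw": 0.055,"translation": [0,0,0.001],"spin": 0},{"jaw": 0.055,"translation": [0,0,0.001],"spin": 0}]'

```text
clock: 19.2
eef_pos: [0.6396, -0.1363, 0.051]
tcp_rot: [3.139, -0.003, 2.87]
force: [0.7, 1.1, -2.8]
gripper_width: 0.697
```

Not in contact yet (Fz still about -2.8 N). A bit lower.

Request:
apply_moves --targets '[{"jaw": 0.055,"translation": [0,0,0.001],"spin": 0},{"jaw": 0.055,"translation": [0,0,0.0015],"spin": 0},{"jaw": 0.055,"translation": [0,0,0.0015],"spin": 0}]'

```text
clock: 19.5
eef_pos: [0.6398, -0.1363, 0.0505]
tcp_rot: [3.139, -0.003, 2.87]
force: [-1.7, -1.2, 5.7]
gripper_width: 0.696
```

Request:
apply_moves --targets '[{"jaw": 0.068,"translation": [0,0,0],"spin": 0},{"jaw": 0.078,"translation": [0,0,0],"spin": 0},{"jaw": 0.088,"translation": [0,0,0],"spin": 0},{"jaw": 0.088,"translation": [0,0,0],"spin": 0},{"jaw": 0.088,"translation": [0,0,-0.015],"spin": 0},{"jaw": 0.088,"translation": [0,0,-0.04],"spin": 0},{"jaw": 0.088,"translation": [0,0,-0.07],"spin": 0},{"jaw": 0.088,"translation": [0,0,-0.1],"spin": 0},{"jaw": 0.088,"translation": [0,0,-0.125],"spin": 0},{"jaw": 0.088,"translation": [0,0,-0.13],"spin": 0}]'

```text
clock: 20.5
eef_pos: [0.6422, -0.1368, 0.1849]
tcp_rot: [3.138, 0.004, 2.87]
force: [0.8, 1.4, 0.5]
gripper_width: 1.0
```

```bash
cd .;python3 look.py i; python3 - <<'E'
import pickle;from fit import *
d=pickle.load(open("d_i.pkl","rb"))
for n in d:
    P=cloud(*d[n]).reshape(-1,3)
    for nm,c,r,z0,z1 in [("cup",(.44,.241),.029,.03,.08),("jar",(.64,-.136),.031,.03,.068),("neck",(.644,.1135),.014,.07,.095)]:
        p=P[(np.hypot(P[:,0]-c[0],P[:,1]-c[1])<r+.012)&(P[:,2]>z0)&(P[:,2]<z1)]
        print(n,nm,len(p),np.round(fitc(p[:,:2],r),4))
run(d)
E
python3 to.py .441,.241,.18,2.866
```

```text
scene cup 498 [0.4381 0.2426]
scene jar 513 [ 0.6388 -0.1363]
scene neck 157 [0.6433 0.1135]
side cup 321 [0.4386 0.2416]
side jar 341 [ 0.6395 -0.1366]
side neck 80 [0.6444 0.1123]
cup [('scene', 692, np.float64(0.6387), np.float64(0.115)), ('side', 318, np.float64(0.6456), np.float64(0.1179)), ('both', 1010, np.float64(0.6402), np.float64(0.1166))]
vase neck [('scene', 375, np.float64(0.6417), np.float64(-0.1298)), ('side', 151, np.float64(0.6394), np.float64(-0.134)), ('both', 526, np.float64(0.6405), np.float64(-0.1319))]
vase belly [('scene', 82, np.float64(0.6375), np.float64(-0.1362)), ('side', 49, np.float64(0.64), np.float64(-0.1352)), ('both', 131, np.float64(0.638), np.float64(-0.1355))]
jar []
yellow2 [('scene', 413, np.float64(0.4878), np.float64(-0.1059)), ('side', 334, np.float64(0.4883), np.float64(-0.1063)), ('both', 747, np.float64(0.4879), np.float64(-0.1061))]
yellow3 [('scene', 101, np.float64(0.3923), np.float64(-0.1038)), ('side', 348, np.float64(0.3925), np.float64(-0.1043)), ('both', 449, np.float64(0.3924), np.float64(-0.1042))]
bottle [('scene', 286, np.flo
[... 448 characters left out ...]
, np.float64(0.5872), np.float64(0.3252))]
blue_tray scene 510 [ 0.4496 -0.241  -0.0557] 78.3
blue_tray side 492 [ 0.4478 -0.2435 -0.0472] 113.7
blue_tray both 1002 [ 0.4491 -0.2427 -0.05  ] 316.1
green_tray scene 615 [ 0.6429  0.1145 -1.3627] 36.0
green_tray side 247 [0.6414 0.1122 0.2101] 138.9
green_tray both 862 [0.6425 0.1134 0.2127] 240.6
yellow_tray scene 516 [ 0.6396 -0.1345  0.0135] 35.3
yellow_tray side 344 [ 0.6382 -0.1371  0.0102] 203.9
yellow_tray both 860 [ 0.6391 -0.1359  0.0141] 327.3
t20.60 tcp [ 0.6405 -0.1368  0.1818] rot [ 3.139 -0.     2.87 ] F [-0.3 -0.4 -1.8] w0.0881 q [ 0.3   0.81 -0.31  1.52  0.29  0.85  1.19]
  d_tool [0.2935 0.3105 0.0137] spin 0.004241243286430052
```

View pics/scene_i.png

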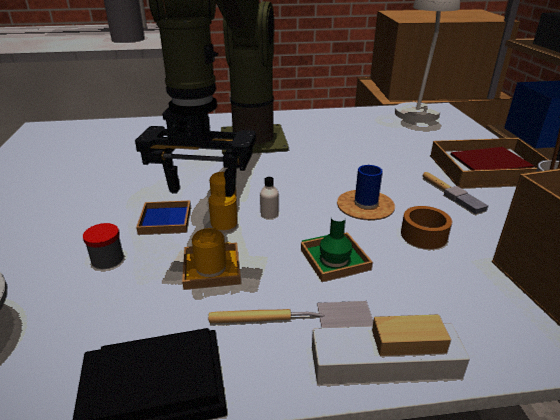

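The jar is in the yellow tray and the vase in the green tray, both within about 2 mm of centre. The cup is on the mat at (0.4385, 0.242). Going back for it.

Request:
apply_moves --targets '[{"jaw": 0.088,"translation": [0.015,0.016,0],"spin": 0},{"jaw": 0.088,"translation": [0.045,0.047,0],"spin": 0},{"jaw": 0.088,"translation": [0.075,0.079,0],"spin": 0},{"jaw": 0.088,"translation": [0.108,0.113,0],"spin": 0},{"jaw": 0.088,"translation": [0.142,0.149,0],"spin": 0},{"jaw": 0.088,"translation": [0.176,0.185,0],"spin": 0},{"jaw": 0.088,"translation": [0.21,0.221,0],"spin": 0},{"jaw": 0.088,"translation": [0.242,0.254,0],"spin": 0},{"jaw": 0.088,"translation": [0.27,0.284,0],"spin": 0},{"jaw": 0.088,"translation": [0.288,0.303,0],"spin": 0}]'

```text
clock: 21.6
eef_pos: [0.4414, 0.2352, 0.1816]
tcp_rot: [3.14, -0.003, 2.875]
force: [0.3, 0.5, -0.2]
gripper_width: 0.997
```

Request:
apply_moves --targets '[{"jaw": 0.088,"translation": [0.008,0.008,0],"spin": 0},{"jaw": 0.088,"translation": [0.008,0.008,0],"spin": 0},{"jaw": 0.088,"translation": [0.008,0.008,0],"spin": 0},{"jaw": 0.088,"translation": [0.008,0.008,0],"spin": 0}]'

```text
clock: 22.0
eef_pos: [0.4363, 0.2433, 0.1811]
tcp_rot: [3.142, -0.003, 2.872]
force: [-0.3, 0.5, -0.2]
gripper_width: 1.003
```

```bash
cd .;python3 to.py .4385,.242,.07,2.866;python3 snap.py j wrist
```

```text
t22.00 tcp [0.4363 0.2433 0.1811] rot [ 3.142e+00 -3.000e-03  2.872e+00] F [-0.3  0.5 -0.2] w0.0883 q [-0.47  0.64 -0.21  2.    0.24  0.53  0.46]
  d_tool [-0.0029 -0.0007  0.1221] spin 0.006203778466443932
```

View pics/wrist_j.png

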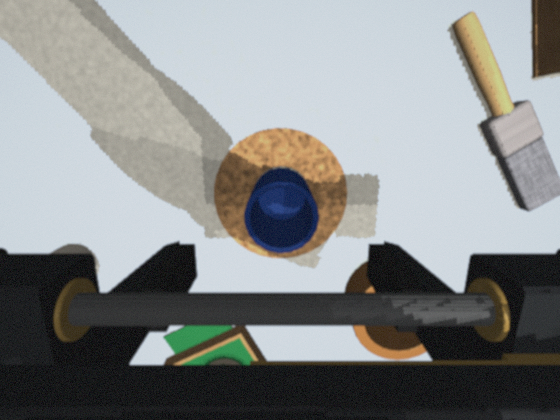

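The cup rim is centred at (281,213), upright on the mat. Gripping.

Request:
apply_moves --targets '[{"jaw": 0.088,"translation": [-0.003,-0.001,0.02],"spin": 0},{"jaw": 0.088,"translation": [-0.003,-0.001,0.05],"spin": 0},{"jaw": 0.088,"translation": [-0.003,-0.001,0.08],"spin": 0},{"jaw": 0.088,"translation": [-0.003,-0.001,0.105],"spin": 0},{"jaw": 0.088,"translation": [-0.003,-0.001,0.118],"spin": 0},{"jaw": 0.088,"translation": [-0.003,-0.001,0.122],"spin": 0},{"jaw": 0.088,"translation": [-0.003,-0.001,0.122],"spin": 0},{"jaw": 0.07,"translation": [-0.003,-0.001,0.122],"spin": 0},{"jaw": 0.05,"translation": [-0.003,-0.001,0.122],"spin": 0},{"jaw": 0.05,"translation": [-0.003,-0.001,0.122],"spin": 0}]' --force 20

```text
clock: 23.05
eef_pos: [0.4392, 0.2419, 0.06]
tcp_rot: [3.14, -0.002, 2.872]
force: [-0.6, -0.2, 0.0]
gripper_width: 0.752
```

Request:
apply_moves --targets '[{"jaw": 0.05,"translation": [0,0,0],"spin": 0},{"jaw": 0.05,"translation": [0,0,0],"spin": 0},{"jaw": 0.05,"translation": [0,0,0],"spin": 0}]'

```text
clock: 23.35
eef_pos: [0.4394, 0.2421, 0.0604]
tcp_rot: [3.139, -0.002, 2.872]
force: [-0.2, -0.1, 4.0]
gripper_width: 0.656
```

```bash
cd .;python3 to.py .449,-.2423,.21,2.866 .56,0,.21,2.866
```

```text
t23.35 tcp [0.4394 0.2421 0.0604] rot [ 3.139e+00 -2.000e-03  2.872e+00] F [-0.2 -0.1  4. ] w0.0578 q [-0.53  0.86 -0.1   2.07  0.31  0.23  0.4 ]
  d_tool [-0.1381 -0.464  -0.1399] spin 0.0056919378665143405
t23.35 tcp [0.4394 0.2421 0.0604] rot [ 3.139e+00 -2.000e-03  2.872e+00] F [-0.2 -0.1  4. ] w0.0578 q [-0.53  0.86 -0.1   2.07  0.31  0.23  0.4 ]
  d_tool [-0.1805 -0.2009 -0.1394] spin 0.0056919378665143405
```

Request:
apply_moves --targets '[{"jaw": 0.05,"translation": [0,0,-0.01],"spin": 0},{"jaw": 0.05,"translation": [0,0,-0.025],"spin": 0},{"jaw": 0.05,"translation": [0,0,-0.045],"spin": 0},{"jaw": 0.05,"translation": [0,0,-0.07],"spin": 0},{"jaw": 0.05,"translation": [-0.005,-0.007,-0.095],"spin": 0},{"jaw": 0.05,"translation": [-0.015,-0.022,-0.115],"spin": 0},{"jaw": 0.05,"translation": [-0.028,-0.042,-0.127],"spin": 0},{"jaw": 0.05,"translation": [-0.043,-0.064,-0.13],"spin": 0},{"jaw": 0.05,"translation": [-0.058,-0.087,-0.13],"spin": 0},{"jaw": 0.05,"translation": [-0.073,-0.109,-0.13],"spin": 0}]'

```text
clock: 24.35
eef_pos: [0.4806, 0.1158, 0.1906]
tcp_rot: [3.14, -0.002, 2.872]
force: [-0.5, -0.5, -2.2]
gripper_width: 0.657
```

```bash
cd .;python3 to.py .449,-.2423,.2,2.866 .52,0,.2,2.866
```

```text
t24.35 tcp [0.4806 0.1158 0.1906] rot [ 3.140e+00 -2.000e-03  2.872e+00] F [-0.5 -0.5 -2.2] w0.0579 q [-0.17  0.62 -0.26  2.01  0.28  0.55  0.68]
  d_tool [-0.065  -0.3535  0.0009] spin 0.005768404921848269
t24.35 tcp [0.4806 0.1158 0.1906] rot [ 3.140e+00 -2.000e-03  2.872e+00] F [-0.5 -0.5 -2.2] w0.0579 q [-0.17  0.62 -0.26  2.01  0.28  0.55  0.68]
  d_tool [-0.0688 -0.1011  0.0013] spin 0.005768404921848269
```

Request:
apply_moves --targets '[{"jaw": 0.05,"translation": [-0.018,-0.026,0],"spin": 0},{"jaw": 0.05,"translation": [-0.035,-0.053,0],"spin": 0},{"jaw": 0.05,"translation": [-0.049,-0.081,0],"spin": 0},{"jaw": 0.05,"translation": [-0.059,-0.111,0],"spin": 0},{"jaw": 0.05,"translation": [-0.065,-0.142,0],"spin": 0},{"jaw": 0.05,"translation": [-0.067,-0.174,0],"spin": 0},{"jaw": 0.05,"translation": [-0.067,-0.206,0],"spin": 0},{"jaw": 0.05,"translation": [-0.066,-0.238,0],"spin": 0},{"jaw": 0.05,"translation": [-0.066,-0.268,0],"spin": 0},{"jaw": 0.05,"translation": [-0.065,-0.294,0],"spin": 0}]'

```text
clock: 25.35
eef_pos: [0.4635, -0.1867, 0.1903]
tcp_rot: [3.141, -0.003, 2.87]
force: [1.0, -0.0, -2.4]
gripper_width: 0.655
```

Request:
apply_moves --targets '[{"jaw": 0.05,"translation": [0,-0.018,0],"spin": 0},{"jaw": 0.05,"translation": [0,-0.032,0],"spin": 0},{"jaw": 0.05,"translation": [0,-0.042,0],"spin": 0},{"jaw": 0.05,"translation": [0,-0.044,0],"spin": 0},{"jaw": 0.05,"translation": [0,-0.044,0],"spin": 0},{"jaw": 0.05,"translation": [0,-0.044,0],"spin": 0}]'

```text
clock: 25.95
eef_pos: [0.4523, -0.2279, 0.1903]
tcp_rot: [3.14, -0.003, 2.872]
force: [-0.0, 0.2, -2.3]
gripper_width: 0.654
```

```bash
cd .;python3 to.py .449,-.2423,.071,2.866;python3 snap.py k wrist scene
```

```text
t25.95 tcp [ 0.4523 -0.2279  0.1903] rot [ 3.140e+00 -3.000e-03  2.872e+00] F [-0.   0.2 -2.3] w0.0576 q [ 0.59  0.64 -0.34  1.97  0.36  0.59  1.31]
  d_tool [-0.001  -0.0149  0.1302] spin 0.006287213306956918
```

View pics/scene_k.png

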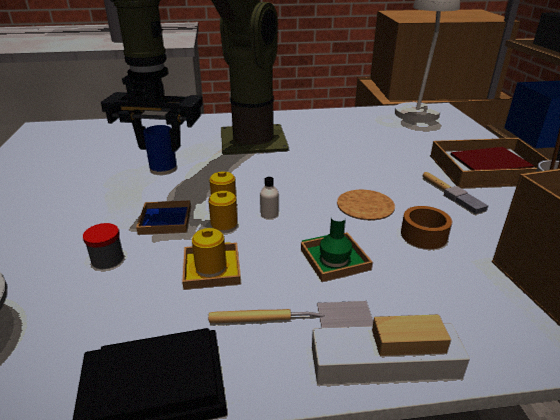

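The cup is held upright by the blue tray. Finishing the sideways shift, then lowering.

Request:
apply_moves --targets '[{"jaw": 0.05,"translation": [-0.001,-0.008,0],"spin": 0},{"jaw": 0.05,"translation": [-0.001,-0.014,0.01],"spin": 0},{"jaw": 0.05,"translation": [-0.001,-0.015,0.03],"spin": 0},{"jaw": 0.05,"translation": [-0.001,-0.015,0.053],"spin": 0},{"jaw": 0.05,"translation": [-0.001,-0.015,0.076],"spin": 0},{"jaw": 0.05,"translation": [-0.001,-0.015,0.097],"spin": 0},{"jaw": 0.05,"translation": [-0.001,-0.015,0.113],"spin": 0},{"jaw": 0.05,"translation": [-0.001,-0.015,0.123],"spin": 0},{"jaw": 0.05,"translation": [-0.001,-0.015,0.128],"spin": 0},{"jaw": 0.05,"translation": [-0.001,-0.015,0.129],"spin": 0}]'

```text
clock: 27.05
eef_pos: [0.4487, -0.2426, 0.0608]
tcp_rot: [3.14, -0.003, 2.872]
force: [-0.7, -0.3, -1.7]
gripper_width: 0.651
```

Request:
apply_moves --targets '[{"jaw": 0.05,"translation": [0,0,0],"spin": 0},{"jaw": 0.05,"translation": [0,0,0],"spin": 0}]'

```text
clock: 27.25
eef_pos: [0.4491, -0.2429, 0.0613]
tcp_rot: [3.141, -0.002, 2.872]
force: [0.3, -0.2, -2.2]
gripper_width: 0.656
```

Request:
apply_moves --targets '[{"jaw": 0.05,"translation": [0,0,0.001],"spin": 0},{"jaw": 0.05,"translation": [0,0,0.0015],"spin": 0},{"jaw": 0.05,"translation": [0,0,0.0015],"spin": 0}]'

```text
clock: 27.55
eef_pos: [0.4495, -0.2431, 0.0604]
tcp_rot: [3.141, -0.001, 2.872]
force: [0.7, 0.0, 2.2]
gripper_width: 0.656
```

Contact with the floor. Releasing and retreating upward.

Request:
apply_moves --targets '[{"jaw": 0.065,"translation": [0,0,0],"spin": 0},{"jaw": 0.075,"translation": [0,0,0],"spin": 0},{"jaw": 0.088,"translation": [0,0,0],"spin": 0},{"jaw": 0.088,"translation": [0,0,0],"spin": 0},{"jaw": 0.088,"translation": [0,0,-0.015],"spin": 0},{"jaw": 0.088,"translation": [0,0,-0.045],"spin": 0},{"jaw": 0.088,"translation": [0,0,-0.08],"spin": 0},{"jaw": 0.088,"translation": [0,0,-0.11],"spin": 0},{"jaw": 0.088,"translation": [0,0,-0.14],"spin": 0},{"jaw": 0.088,"translation": [0,0,-0.15],"spin": 0}]'

```text
clock: 28.55
eef_pos: [0.4508, -0.2437, 0.213]
tcp_rot: [3.141, 0.004, 2.872]
force: [0.4, 0.2, 0.3]
gripper_width: 0.994
```

```bash
cd .;python3 look.py l; python3 - <<'E'
import pickle;from fit import *
d=pickle.load(open("d_l.pkl","rb"))
for n in d:
    P=cloud(*d[n]).reshape(-1,3)
    for nm,c,r,z0,z1 in [("cup",(.449,-.242),.029,.03,.08),("jar",(.64,-.136),.031,.03,.068),("neck",(.644,.1135),.014,.07,.095)]:
        q=P[np.hypot(P[:,0]-c[0],P[:,1]-c[1])<r+.012]
        p=q[(q[:,2]>z0)&(q[:,2]<z1)]
        lo=p[p[:,2]<(z0+z1)/2];hi=p[p[:,2]>=(z0+z1)/2]
        print(n,nm,len(p),np.round(fitc(p[:,:2],r),4),"lo/hi",np.round(fitc(lo[:,:2],r),4),np.round(fitc(hi[:,:2],r),4))
run(d)
E
python3 to.py .449,-.2423,.2,2.866
```

```text
scene cup 573 [ 0.4481 -0.2426] lo/hi [ 0.4478 -0.2425] [ 0.4485 -0.2426]
scene jar 516 [ 0.6389 -0.1362] lo/hi [ 0.6388 -0.1362] [ 0.639  -0.1363]
scene neck 156 [0.6435 0.1135] lo/hi [0.6436 0.1136] [0.6434 0.1134]
side cup 598 [ 0.4484 -0.2438] lo/hi [ 0.4485 -0.2429] [ 0.4484 -0.2447]
side jar 337 [ 0.6395 -0.1369] lo/hi [ 0.6395 -0.1369] [ 0.6396 -0.1368]
side neck 81 [0.6438 0.1129] lo/hi [0.6438 0.1124] [0.6439 0.1137]
cup [('scene', 692, np.float64(0.6386), np.float64(0.115)), ('side', 316, np.float64(0.6449), np.float64(0.1175)), ('both', 1008, np.float64(0.6401), np.float64(0.1164))]
vase neck [('scene', 378, np.float64(0.6418), np.float64(-0.1294)), ('side', 154, np.float64(0.6397), np.float64(-0.1344)), ('both', 532, np.float64(0.6405), np.float64(-0.1319))]
vase belly [('scene', 86, np.float64(0.6376), np.float64(-0.136)), ('side', 51, np.float64(0.6398), np.float64(-0.1357)), ('both', 137, np.float64(0.6381), np.float64(-0.1357))]
jar [('scene', 393, np.float64(0.4454), np.float64(-0.243)), ('side', 395, np.float64(0.4487), np.float64(-0.241)), ('both', 788, np.float64(
[... 872 characters left out ...]
oat64(0.5869), np.float64(0.3262))]
blue_tray scene 409 [ 0.4496 -0.241  -0.0512] 41.5
blue_tray side 390 [ 0.4478 -0.2436 -0.0496] 52.1
blue_tray both 799 [ 0.4491 -0.2425 -0.0496] 197.3
green_tray scene 618 [0.6428 0.1143 0.2096] 35.7
green_tray side 261 [0.6418 0.1122 0.2067] 126.5
green_tray both 879 [ 0.6425  0.1134 -1.3595] 216.0
yellow_tray scene 527 [ 0.6396 -0.1345  0.0156] 41.5
yellow_tray side 348 [ 0.6382 -0.1369  0.0147] 174.1
yellow_tray both 875 [ 0.6391 -0.1359  0.0161] 295.0
t28.65 tcp [ 0.4502 -0.2437  0.2114] rot [3.141e+00 2.000e-03 2.872e+00] F [ 0.1  0.1 -0.3] w0.0878 q [ 0.64  0.61 -0.37  1.94  0.35  0.65  1.35]
  d_tool [0.0015 0.001  0.0224] spin 0.005600678026438377
```

View pics/side_l.png

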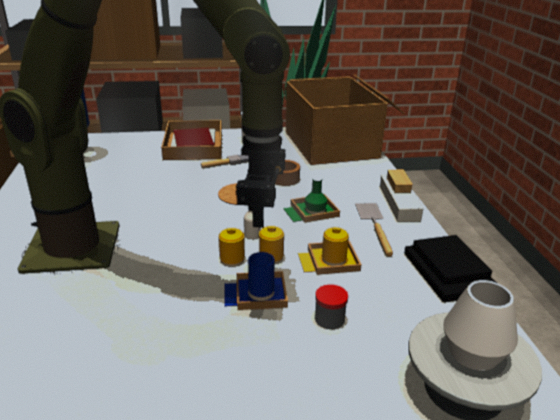

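Every pot is upright and within about 2 mm of its tray's centre: cup (262,275), jar (335,245), vase (317,195). The bystanders haven't moved and the gripper is clear. Handing in.

```bash
cd .;python3 -c "
from plant import bot
print(bot.hand_in())"
```

```text
the job is handed in; nothing more can be done
None
```

The job is done and handed in at about 28.7 s. I stood the blue cup on the cork mat, then moved the vase to the green tray and the jar to the yellow tray. The jar I took was the one farthest to the robot's right, in the blue tray. The cup went from the mat to the blue tray last.

- **Pots:** The last two-camera fits put each pot about 1–2 mm from its tray's centre, within the cameras' roughly 2 mm calibration. Upper and lower slices of each pot line up, so all three are upright.
- **Bystanders:** The bottle and grey pot measured within 1 mm of their start. The tape roll did too in the scene view.
- **Disagreement:** The side camera put the tape roll about 6 mm off at the end. It saw fewer of the roll's points that time (273 instead of about 400), most likely because the arm partly hid it. The gripper was never lowered near the roll.
- **Gripper:** It was open and raised clear above the cup, touching nothing, and the force reading was near zero.

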